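Trace a stage plate's joint with a spring probe

TASK

Check the joint between the microscope stage plate and its insert: take the spring probe from its holder and, holding it upright, draw its tip slowly (2 to 3 cm a second) along the groove from the square pocket round the bend to just short of the plate's far edge, in one unbroken pass with the plunger kept about a third to a half pushed in. The plate sits at an unknown height and slope, so follow it by feel: never let the tip lift off on the way, never push the plunger right in, and carry the probe well clear of the plate (5 cm) before and after the pass. Then hang the probe back in its holder and leave the other things on the bench alone.

Things in the scene. Friction and masses are not known exactly. Their poses are not given: they have to be found in the camera images.
- probe: Upright spring probe, 130 mm long, 0.13 kg. Origin: centre of the underside of its round collar; z runs up the tool, away from the tip. Collar 28 mm diameter, z 0 to 6 mm; above it a square aluminium grip 18 x 18 mm, z 6 to 66 mm, faces along x and y; below, a nose 12 mm diameter down to z -46 mm, then a thin sprung plunger (4 mm) ending in a 5 mm ball, lowest at z -64 mm when out.
- tip (a point): Lowest point of the ball on the probe's plunger; 64 mm below the probe's origin when the plunger is out. It moves with the plunger; z axis along the tool, upwards.
- plunger (a joint): How far the probe's plunger is pushed in: 0 fully out, 0.011 m fully in (bottomed). Spring: 0.6 N to start moving, then 0.6 N more per mm (about 3 N at 4 mm, 5.4 N at 8 mm).
- holder: Fixed grey block 56 x 56 x 78 mm with an 18 mm round hole straight through from top to bottom. Origin: centre of its underside; hole on its z axis; top at z 78 mm. The probe hangs in it, collar resting on the top face, grip standing up.
- stand: Fixed stand, origin at its foot. On it a stage plate 160 (x) x 180 (y) mm: dark, with a light insert in its +x,-y part. Between them a groove 8 mm wide, 3 mm deep: from a 14 mm square pocket along +y, a 25 mm radius bend, then +x to the far edge. The plate is locked, raised 0-12 mm and tipped up to 0.05 rad about x and y, NOT tracked: groove floor 7 mm below to 19 mm above the seam points.
- seam0 (a point): Point 0 of 8 on the groove's centre line seen from above, in the middle of the square pocket where the groove begins; at -40, -65 mm from the stand's origin, in the stand's frame. Good in plan only: it is 60 mm above the bench, not at the true height of the groove's floor.
- seam1 (a point): Point 1 of 8 on the groove's centre line seen from above, on the straight run; at -40, -38 mm from the stand's origin, in the stand's frame. Good in plan only: it is 60 mm above the bench, not at the true height of the groove's floor.
- seam2 (a point): Point 2 of 8 on the groove's centre line seen from above, on the straight run; at -40, -8 mm from the stand's origin, in the stand's frame. Good in plan only: it is 60 mm above the bench, not at the true height of the groove's floor.
- seam3 (a point): Point 3 of 8 on the groove's centre line seen from above, on the straight run; at -40, 20 mm from the stand's origin, in the stand's frame. Good in plan only: it is 60 mm above the bench, not at the true height of the groove's floor.
- seam4 (a point): Point 4 of 8 on the groove's centre line seen from above, middle of the bend (bend centre at -15, 25 mm); at -33, 43 mm from the stand's origin, in the stand's frame. Good in plan only: it is 60 mm above the bench, not at the true height of the groove's floor.
- seam5 (a point): Point 5 of 8 on the groove's centre line seen from above, on the straight run; at -8, 50 mm from the stand's origin, in the stand's frame. Good in plan only: it is 60 mm above the bench, not at the true height of the groove's floor.
- seam6 (a point): Point 6 of 8 on the groove's centre line seen from above, on the straight run; at 22, 50 mm from the stand's origin, in the stand's frame. Good in plan only: it is 60 mm above the bench, not at the true height of the groove's floor.
- seam7 (a point): Point 7 of 8 on the groove's centre line seen from above, 25 mm short of the plate's far edge, end of the run; at 55, 50 mm from the stand's origin, in the stand's frame. Good in plan only: it is 60 mm above the bench, not at the true height of the groove's floor.
- bottle: Bystander: brown bottle 48 mm diameter, 110 mm tall; origin at its underside.
- objective: Bystander: loose microscope objective 30 mm diameter, 46 mm tall, standing on the bench; origin at its underside.
- driver: Bystander: screwdriver 150 mm long lying on the bench.
- dish: Bystander: shallow glass dish 90 mm diameter, 18 mm tall; origin at its underside.

How it is judged:
By the outcome, as a careful person would: the job done as asked, in the order asked, and still so for the second after the job is handed in, with the robot touching nothing.
It also fails if it takes over 72 s, if anything falls off the work surface, if the arm or the gripper's body presses on something with over 40 N, if the wrist force passes 120 N, or if a joint passes its speed limit or range.

ROBOT

A 6-joint arm with a two-finger parallel gripper is mounted at the origin on the work surface. World frame = base frame: x ahead of the robot, y to its left, z up, the work surface at z = 0. Lengths are in mm, angles in rad, forces in N, time in s.
With the tool pointing down it reaches from about 375 to 825 mm from the base axis. Payload 5.5 kg.
Tool frame: the origin (TCP) lies midway between the tips of the shut fingers; the grasp point (between the pads) lies 19 mm behind it; z points along the fingers, y is the line along which they close (so a half turn about z gives the same grasp; the last joint's range is limited). The gripper opens to 85 mm and grips with 20 to 120 N. Pads are 22 mm wide; open, the fingers measure 114 mm over their backs; the gripper's body (76 mm by 85 mm) begins 54 mm behind the grasp point. The pads swing forward as they close: fully open they stand 13 mm farther back than shut.
Start: joints at [-1.161, 0.314, -0.047, 1.21, 0, 1.571], TCP at [239.052, -550.317, 231.299] pointing down, gripper open.
Joint ranges: [-2.67, 2.67], [-0.69, 1.73], [-1.03, 1.25], [-2.08, 2.16], [-1.42, 1.45], [-3.14, 3.14]. Speed limits (rad/s): [2.39, 2.39, 3.01, 3.14, 3.14, 3.14].

INTERFACE

Orientations are given as a rotation vector (axis times angle).
In Python, from bench import * gives the robot as it stands.
- The arm moves only by the tool apply_moves, never from a script. Its argument "steps" is a list that holds one entry, the list of rows, each a list of 7 numbers: the shift along the tool's x, y, z in m, then the turn, a rotation vector about the tool's x, y, z in degrees, then the finger opening in m, from 0 to 0.0854. A call has 1 to 5 rows; each row shifts and turns the commanded pose from where the row before left it, along the tool's axes as they then stand; what a row does not reach is not made up. A row lasts 1/12 s, in which the tool goes at most 41.7 mm and 7.16 degrees, less where a joint would pass 70% of its speed; a pose out of reach is approached as far as the arm can. A call is refused whole if a number of a shift passes 0.0417 or a number of a turn 7.16, either way. A call with a gripper value outside its range is refused whole. The fingers move at their own pace and stop on an object; "squeeze" is the grip in N (left out, the last holds). Time passes only in rows, so rows that do not move let the fingers close. It gives the time, the measured TCP pose, the force, the opening and the grip force at its end, in the units of the state.
- get_obs(): the state, without advancing time (a new reading comes with each control period).
- camera(name): name is "side" or "top"; returns a dict with "color" (480x640x3 uint8, blue, green, red), "fx", "fy", "cx", "cy" (pixels), "rvec" (rotation vector, rad) and "tvec" (3), from world to camera coordinates, as OpenCV has them. Camera axes: x right, y down, z forward; pixel columns grow to the right and rows downward; lengths in mm; the calibration is good to about 2 mm. A picture is of the moment at which its call begins. There is no depth.
- job_done(): hands the job in; it is judged then, once.
The state is a dict: "time": time; "qpos": joint angles; "dq": joint speeds; "joint_efforts": joint torques, N m; "tool_pos": TCP position; "tcp_rot": TCP orientation; "contact_force": force on the tool from outside, world axes, zero at the start; "wrist_torque": the same for the moment, N m; "gripper_width": opening from 0.0 (shut) to 1.0 (fully open); "finger_force": force on a finger pad.
Only numpy, scipy, OpenCV 4.12 (cv2) and the standard library are available. Lean on these libraries where they do the work, as an engineer would, in place of code of your own. Each camera call takes 0.05 s, during which the arm holds its last target. There are 200 camera calls.

## Working session

There is one attempt and no reset: what is moved stays moved. The work goes in short steps, Python scripts to look and compute and a tool call to move; the robot and the scene stay as the last step left them, time stands still between calls to the robot, and variables do not carry over. Pictures are saved under pics/ and viewed, at most 10 in all, crops included, and the job is handed in when it is done.

Besides the shell and the picture viewer there is one more tool, called after "Emit:" as name([rows], argument=value, ...), one row to a line, values as JSON. apply_moves: Moves the arm, as the interface text tells. Its arguments: {"type":"object","properties":{"steps":{"type":"array","items":{"type":"array","items":{"type":"array","items":{"type":"number"}}}},"squeeze":{"type":"number"}},"required":["steps"]}

```bash
mkdir -p pics; ls
python3 - <<'E'
from bench import *
import cv2,numpy as np
o=get_obs();print(o)
for n in("top","side"):
    c=camera(n);cv2.imwrite(f"pics/{n}0.png",c["color"]);print(n,c["fx"],c["fy"],c["cx"],c["cy"],c["rvec"],c["tvec"])
E
```

```text
pics
{'time': 0.0, 'qpos': array([-1.16098918e+00,  3.14226288e-01, -4.80906439e-02,  1.21019905e+00,
       -1.58833361e-05,  1.57079393e+00]), 'dq': array([ 0.00141859,  0.00121082, -0.00175114,  0.00028023, -0.00134238,
       -0.00111582]), 'joint_efforts': array([-8.03294588e-04, -5.39595902e+01,  3.39746904e+01,  1.91717857e-02,
       -6.89140734e-05, -6.95221544e-06]), 'tool_pos': array([ 238.82138014, -549.78370401,  230.429339  ]), 'tcp_rot': array([-3.07422634e+00, -6.38890271e-01,  5.73742467e-04]), 'contact_force': array([-1.03439333,  0.47626849, -0.78139548]), 'wrist_torque': array([-0.04294228,  0.02037692,  0.04703458]), 'finger_force': 0.0, 'gripper_width': 1.0006288827041465}
top 446.54698244194725 446.54698244194725 314.17916821293045 231.46664592797134 [ 2.18621706 -2.17611752  0.05409675] [  55.59297314  496.11676872 1144.78853425]
side 600.6782657661789 600.6782657661789 317.3226654933723 235.88466338394574 [ 0.80962451 -2.46781057  1.17172058] [ 421.32477532  229.99873401 1043.16618023]
```

View pics/top0.png

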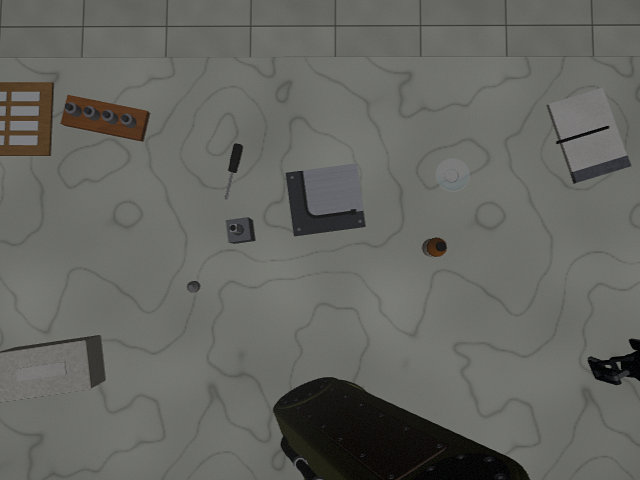

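View pics/side0.png

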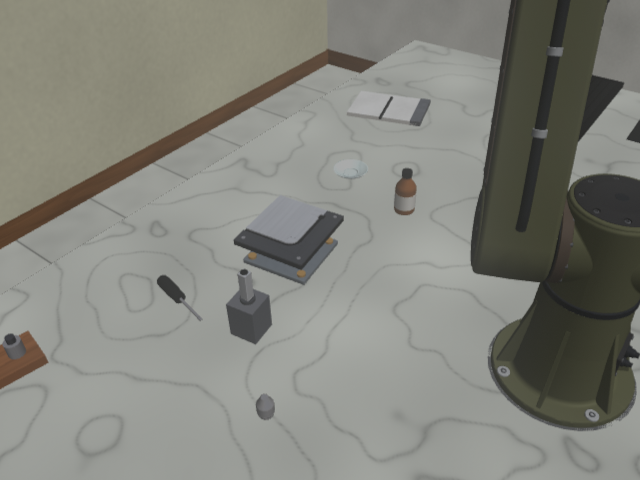

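The top view shows the holder near (240,230) and the plate near (327,200). In the plate, the groove runs from a pocket at about (353,211) to a bend at about (310,213), then up to (304,168). In the side view the holder is at (250,310) and the plate at (290,230).

```bash
cat > h.py <<'E'
from bench import *
import cv2,numpy as np
def cam(n):
    c=camera(n);return c
def ray(c,uv):
    R=cv2.Rodrigues(np.array(c["rvec"]))[0];t=np.array(c["tvec"])
    d=R.T@np.array([(uv[0]-c["cx"])/c["fx"],(uv[1]-c["cy"])/c["fy"],1]);return -R.T@t,d/np.linalg.norm(d)
def onplane(c,uv,z):
    o,d=ray(c,uv);return o+d*(z-o[2])/d[2]
def tri(a,ua,b,ub):
    o1,d1=ray(a,ua);o2,d2=ray(b,ub)
    s=np.linalg.lstsq(np.c_[d1,-d2],o2-o1,rcond=None)[0]
    p,q=o1+s[0]*d1,o2+s[1]*d2;return (p+q)/2,np.linalg.norm(p-q)
def proj(c,p):
    R=cv2.Rodrigues(np.array(c["rvec"]))[0];x=R@np.array(p,float)+np.array(c["tvec"]);return np.array([c["fx"]*x[0]/x[2]+c["cx"],c["fy"]*x[1]/x[2]+c["cy"]])
E
python3 - <<'E'
import cv2
a=cv2.imread("pics/top0.png")[155:247,220:376];cv2.imwrite("pics/tc.png",cv2.convertScaleAbs(cv2.resize(a,None,fx=5,fy=5,interpolation=cv2.INTER_CUBIC),alpha=1.5))
a=cv2.imread("pics/side0.png")[190:350,220:350];cv2.imwrite("pics/sc.png",cv2.convertScaleAbs(cv2.resize(a,None,fx=3.7,fy=3.7,interpolation=cv2.INTER_CUBIC),alpha=1.5))
E
```

```text
(no output)
```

View pics/tc.png

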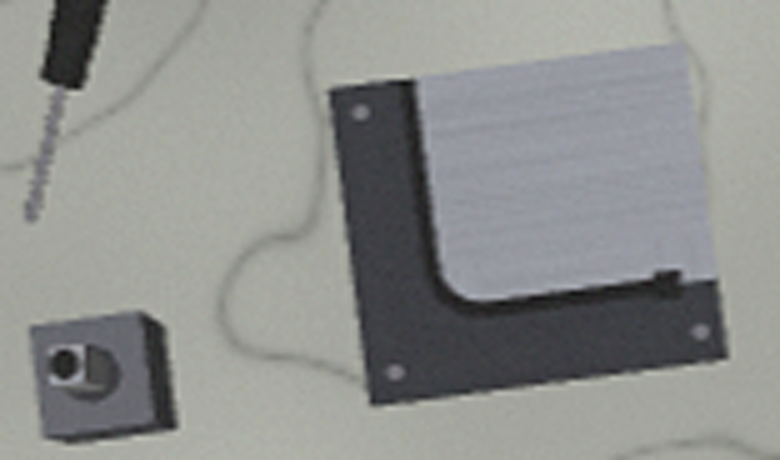

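View pics/sc.png

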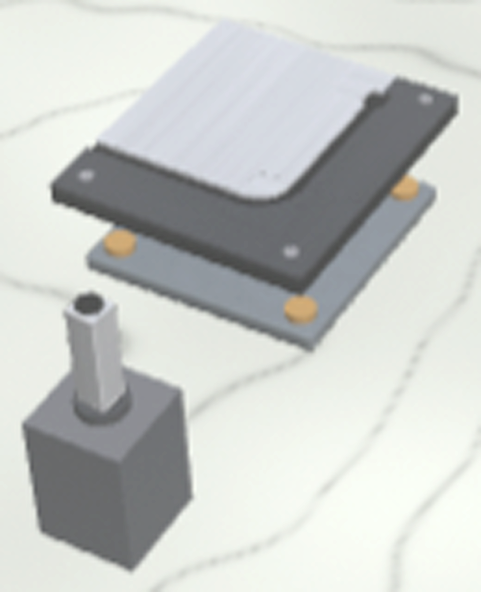

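The top crop shows the plate corners at (331,90), (685,43), (728,356) and (371,405), with three screws and a pocket at (666,284). The grip top is at (67,365). The side crop shows the same screws at (86,176), (291,252) and (426,99), and the grip top at (90,303).

```bash
cat > m.py <<'E'
from h import *
T=camera("top");S=camera("side")
t=lambda u,v:((u+.5)/5-.5+220,(v+.5)/5-.5+155)
s=lambda u,v:((u+.5)/3.7-.5+220,(v+.5)/3.7-.5+190)
P={}
for n,a,b in [("sc++",(361,112),(86,176)),("sc-+",(396,373),(291,252)),("sc--",(701,331),(426,99)),("pocket",(666,284),(375,101)),
 ("cor-+",(371,405),(303,278)),("cor--",(728,356),(459,97)),("cor++",(331,90),(52,185)),("cor+-",(685,43),(222,20)),
 ("grip",(67,365),(90,303)),("hTL",(30,326),(23,425)),("hTR",(140,312),(85,368)),("hBL",(45,437),(121,462)),("hBR",(152,418),(181,390))]:
    p,e=tri(T,t(*a),S,s(*b));P[n]=p;print(n,p.round(1),round(e,1))
print("holder top from top-cam z78",[onplane(T,t(*a),78).round(1)[:2] for a in[(30,326),(140,312),(45,437),(155,425)]])
print("holder top from side z78",[onplane(S,s(*a),78).round(1)[:2] for a in[(23,425),(85,368),(121,462),(181,390)]])
print("grip top z144",onplane(T,t(67,365),144),onplane(S,s(90,303),144))
print("grip top corners side",[onplane(S,s(*a),144).round(1)[:2] for a in[(66,311),(81,322),(117,305),(97,293)]])
print("base corners",[onplane(S,s(*a),10).round(1) for a in[(88,262),(313,345),(436,188)]])
E
python3 m.py
```

```text
sc++ [628.8 114.1  73.3] 1.6
sc-+ [498.6  95.9  70.4] 2.0
sc-- [519.8 -55.7  69.7] 1.0
pocket [543.4 -38.4  68.6] 1.3
cor-+ [482.2 107.8  69.2] 0.6
cor-- [507.  -69.6  68.2] 0.3
cor++ [640.2 129.3  71.5] 1.8
cor+- [664.7 -47.3  71.5] 2.5
grip [496.6 245.  145. ] 2.2
hTL [520.6 277.   76.6] 1.4
hTR [528.9 224.1  68.6] 2.4
hBL [465.3 268.3  77.4] 0.9
hBR [474.4 215.1  77.4] 0.5
holder top from top-cam z78 [array([519.9, 276.3]), array([527. , 221.8]), array([465. , 267.9]), array([471.1, 213.6])]
holder top from side z78 [array([520.2, 278.3]), array([522.6, 231.4]), array([465.3, 268.9]), array([473.7, 215.4])]
grip top z144 [495.80877074 244.50261082 144.        ] [498.46612074 244.72749499 144.        ]
grip top corners side [array([503.8, 255.4]), array([493. , 256.9]), array([487.2, 238.4]), array([500.5, 237.6])]
base corners [array([633.8, 117.2,  10. ]), array([487.1,  96.7,  10. ]), array([510.8, -52.2,  10. ])]
```

Emit:
apply_moves([
  [[0, 0, 0, 0, 0, 5.2, 0.0854], [0, 0, 0, 0, 0, 5.2, 0.0854], [0, 0, 0, 0, 0, 5.1, 0.0854]],
])

```text
time: 0.45
tool_pos: [239.0, -550.2, 231.0]
tcp_rot: [-3.134, -0.212, 0.0]
contact_force: [0.1, -0.2, 0.3]
gripper_width: 0.999
finger_force: 0.0
```

Emit:
apply_moves([
  [[0.0174, -0.0358, 0, 0, 0, 0, 0.0854], [0.0174, -0.0358, 0, 0, 0, 0, 0.0854], [0.0174, -0.0358, 0, 0, 0, 0, 0.0854], [0.0174, -0.0358, 0, 0, 0, 0, 0.0854], [0.0174, -0.0358, 0, 0, 0, 0, 0.0854]],
])

```text
time: 0.87
tool_pos: [300.4, -359.2, 231.0]
tcp_rot: [-3.134, -0.217, -0.0]
contact_force: [0.5, 0.4, 0.2]
gripper_width: 0.998
finger_force: 0.0
```

Emit:
apply_moves([
  [[0.0174, -0.0358, 0, 0, 0, 0, 0.0854], [0.0174, -0.0358, 0, 0, 0, 0, 0.0854], [0.0174, -0.0358, 0, 0, 0, 0, 0.0854], [0.0174, -0.0358, 0, 0, 0, 0, 0.0854], [0.0174, -0.0358, 0, 0, 0, 0, 0.0854]],
])

```text
time: 1.28
tool_pos: [361.7, -169.8, 231.4]
tcp_rot: [3.134, 0.218, 0.001]
contact_force: [1.6, -0.1, -0.1]
gripper_width: 0.998
finger_force: 0.0
```

Emit:
apply_moves([
  [[0.0174, -0.0358, 0, 0, 0, 0, 0.0854], [0.0174, -0.0358, 0, 0, 0, 0, 0.0854], [0.0174, -0.0358, 0, 0, 0, 0, 0.0854], [0.0174, -0.0358, 0, 0, 0, 0, 0.0854], [0.0174, -0.0358, 0, 0, 0, 0, 0.0854]],
])

```text
time: 1.7
tool_pos: [423.1, 19.7, 231.5]
tcp_rot: [3.134, 0.219, 0.001]
contact_force: [0.8, -1.2, 0.2]
gripper_width: 0.999
finger_force: 0.0
```

Emit:
apply_moves([
  [[0.0174, -0.0358, 0, 0, 0, 0, 0.0854], [0.0174, -0.0358, 0, 0, 0, 0, 0.0854], [0.0174, -0.0358, 0, 0, 0, 0, 0.0854], [0.0174, -0.0358, 0, 0, 0, 0, 0.0854], [0.0174, -0.0358, 0, 0, 0, 0, 0.0854]],
])

```text
time: 2.12
tool_pos: [493.1, 140.5, 234.4]
tcp_rot: [-3.057, -0.365, 0.013]
contact_force: [0.4, -0.9, 1.0]
gripper_width: 1.002
finger_force: 0.0
```

Emit:
apply_moves([
  [[0, 0, 0, 0, 0, 0, 0.0854], [0, 0, 0, 0, 0, 0, 0.0854], [0, 0, 0, 0, 0, 0, 0.0854]],
])

```text
time: 2.37
tool_pos: [492.2, 138.8, 234.2]
tcp_rot: [-3.059, -0.362, 0.014]
contact_force: [-0.3, 0.4, 0.4]
gripper_width: 0.999
finger_force: 0.0
```

Run:
```python
from bench import *
import numpy as np,cv2
for i in range(4):
    o=get_obs();print(o["qpos"].round(3),o["tool_pos"].round(1),o["contact_force"].round(2))
    if i==0:print(cv2.Rodrigues(o["tcp_rot"])[0].round(4))
    camera("top")
```

```text
[ 0.235  0.147 -0.253  1.172  0.062  3.141] [492.2 138.8 234.2] [-0.28  0.44  0.42]
[[ 0.9723  0.2331 -0.0164]
 [ 0.2337 -0.9705  0.0597]
 [-0.002  -0.0618 -0.9981]]
[ 0.234  0.147 -0.254  1.172  0.062  3.141] [492.1 138.6 234.4] [-0.9  -0.23 -0.  ]
[ 0.234  0.146 -0.254  1.172  0.062  3.141] [492.1 138.5 234.5] [0.61 0.58 0.65]
[ 0.234  0.146 -0.254  1.172  0.062  3.141] [492.2 138.4 234.6] [0.27 0.21 0.57]
```

Emit:
apply_moves([
  [[0, 0, 0, -3.5, 0.1, 0, 0.0854], [0, 0, 0, 0, 0, -7, 0.0854], [0, 0, 0, 0, 0, -7, 0.0854], [0, 0, 0, 0, 0, -7, 0.0854], [0, 0, 0, 0, 0, -7, 0.0854]],
])

```text
time: 2.98
tool_pos: [495.0, 129.0, 234.8]
tcp_rot: [-2.917, -1.139, -0.004]
contact_force: [-0.5, -0.3, 0.2]
gripper_width: 1.001
finger_force: 0.0
```

Emit:
apply_moves([
  [[0, 0, 0, 0, 0, -7, 0.0854], [0, 0, 0, 0, 0, -7, 0.0854], [0, 0, 0, 0, 0, -7, 0.0854], [0, 0, 0, 0, 0, -7, 0.0854], [0, 0, 0, 0, 0, -7, 0.0854]],
])

```text
time: 3.4
tool_pos: [495.0, 129.0, 234.8]
tcp_rot: [-2.441, -1.964, -0.008]
contact_force: [0.4, 0.2, 0.6]
gripper_width: 1.003
finger_force: 0.0
```

Emit:
apply_moves([
  [[0, 0, 0, 0, 0, -7, 0.0854], [0, 0, 0, 0, 0, -7, 0.0854], [0, 0, 0, 0, 0, -7, 0.0854], [0, 0, 0, 0, 0, 0, 0.0854], [0, 0, 0, 0, 0, 0, 0.0854]],
])

```text
time: 3.82
tool_pos: [495.1, 129.1, 234.8]
tcp_rot: [-2.054, -2.367, -0.01]
contact_force: [0.1, 0.7, 0.7]
gripper_width: 0.995
finger_force: 0.0
```

```bash
cat >> h.py <<'E'
def go(target,yaw=None):
    "tool-axis shift (mm) to target, and tilt-fix turn (deg)"
    o=get_obs();R=cv2.Rodrigues(o["tcp_rot"])[0]
    psi=np.degrees(np.arctan2(R[1,0],R[0,0]))
    v=R.T@np.array([0,0,-1.]);tilt=np.degrees(np.cross([0,0,1],v))
    print("t",o["time"],"pos",o["tool_pos"].round(2),"psi",psi.round(2),"tiltfix",tilt.round(2),"F",o["contact_force"].round(2),"q",o["qpos"].round(2))
    print("shift tool mm",(R.T@(np.array(target)-o["tool_pos"])).round(1))
E
python3 -c "
from h import *
go([496.3,245,231])"
```

```text
t 3.8167 pos [495.1  129.14 234.77] psi 98.11 tiltfix [ 0.   -0.57  0.  ] F [0.11 0.7  0.66] q [ 0.25  0.15 -0.25  1.17  0.01  1.68]
shift tool mm [114.5  17.5   4.9]
```

Emit:
apply_moves([
  [[0, 0, 0, 0, -0.57, -0.1, 0.0854], [0.039, 0.006, 0, 0, 0, 0, 0.0854], [0.039, 0.006, 0, 0, 0, 0, 0.0854], [0.0365, 0.0055, 0, 0, 0, 0, 0.0854], [0, 0, 0, 0, 0, 0, 0.0854]],
])

```text
time: 4.23
tool_pos: [495.8, 250.8, 234.5]
tcp_rot: [-2.048, -2.38, -0.004]
contact_force: [0.2, -0.3, -0.6]
gripper_width: 1.002
finger_force: 0.0
```

Emit:
apply_moves([
  [[0, 0, 0.02, 0, 0, 0, 0.0854], [0, 0, 0.02, 0, 0, 0, 0.0854], [0, 0, 0, 0, 0, 0, 0.0854]],
])

```text
time: 4.48
tool_pos: [493.6, 244.4, 191.1]
tcp_rot: [-2.052, -2.376, 0.009]
contact_force: [0.0, -0.9, -1.4]
gripper_width: 1.004
finger_force: 0.0
```

```bash
python3 -c "
from h import *
go([496.3,245,97])
T=camera('top');S=camera('side')
a=T['color'][190:265,205:285];b=S['color'][210:350,190:330]
im=np.hstack([cv2.resize(a,(480,450),interpolation=cv2.INTER_CUBIC)[:400],cv2.resize(b,(320,320),interpolation=cv2.INTER_CUBIC)[np.r_[0:320,np.zeros(80,int)]]])
cv2.imwrite('pics/g1.png',cv2.convertScaleAbs(im,alpha=1.6))"
```

```text
t 4.4833 pos [493.57 244.41 191.09] psi 98.38 tiltfix [-0.31  0.12  0.  ] F [ 0.05 -0.92 -1.36] q [ 0.46  0.25 -0.23  1.1  -0.    1.88]
shift tool mm [ 0.4  3.3 94.1]
```

View pics/g1.png

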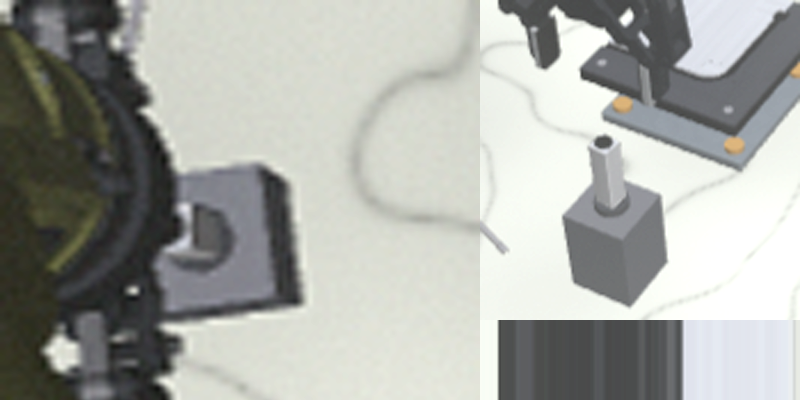

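The gripper is above the grip, with its fingers straddling it along world x. It needs a small correction before it descends.

Emit:
apply_moves([
  [[0, 0.003, 0.02, -0.2, 0.1, 0, 0.0854], [0, 0, 0.02, 0, 0, 0, 0.0854], [0, 0, 0.02, 0, 0, 0, 0.0854], [0, 0, 0.02, 0, 0, 0, 0.0854], [0, 0, 0, 0, 0, 0, 0.0854]],
])

```text
time: 5.0
tool_pos: [497.5, 244.8, 112.5]
tcp_rot: [-2.053, -2.377, -0.0]
contact_force: [-0.5, 0.1, 0.3]
gripper_width: 1.0
finger_force: 0.0
```

Emit:
apply_moves([
  [[0, 0, 0, 0, 0, 0, 0.0854], [0, 0, 0, 0, 0, 0, 0.0854]],
])

```text
time: 5.17
tool_pos: [500.1, 246.3, 116.5]
tcp_rot: [2.051, 2.377, 0.009]
contact_force: [-0.0, -0.4, -0.3]
gripper_width: 0.999
finger_force: 0.0
```

```bash
python3 -c "
from h import *
go([496.3,245,97])"
```

```text
t 5.1667 pos [500.06 246.26 116.49] psi 98.41 tiltfix [ 0.32 -0.14  0.  ] F [-0.   -0.42 -0.31] q [ 0.46  0.3  -0.33  0.93  0.    1.88]
shift tool mm [-0.7 -4.  19.5]
```

Emit:
apply_moves([
  [[0, -0.002, 0.006, 0, 0, 0, 0.0854], [0, 0, 0.006, 0, 0, 0, 0.0854], [0, 0, 0.006, 0, 0, 0, 0.0854], [0, 0, 0, 0, 0, 0, 0.0854], [0, 0, 0, 0, 0, 0, 0.0854]],
])

```text
time: 5.58
tool_pos: [496.6, 245.5, 96.2]
tcp_rot: [2.052, 2.379, 0.004]
contact_force: [0.2, -0.6, -0.5]
gripper_width: 1.002
finger_force: 0.0
```

Emit:
apply_moves([
  [[0, 0, 0, 0, 0, 0, 0.0854], [0, 0, 0, 0, 0, 0, 0.0854], [0, 0, 0, 0, 0, 0, 0.0854]],
])

```text
time: 5.83
tool_pos: [497.2, 245.8, 96.8]
tcp_rot: [2.051, 2.378, 0.006]
contact_force: [-0.7, -0.0, -0.1]
gripper_width: 0.999
finger_force: 0.0
```

```bash
python3 -c "
from h import *
go([496.3,245,97])"
```

```text
t 5.8333 pos [497.18 245.82  96.83] psi 98.45 tiltfix [ 0.21 -0.11  0.  ] F [-0.7  -0.05 -0.06] q [ 0.46  0.32 -0.36  0.89  0.    1.88]
shift tool mm [-0.7 -1.  -0.2]
```

Emit:
apply_moves([
  [[0, 0, 0, 0.2, -0.1, 0, 0.03], [0, 0, 0, 0, 0, 0, 0.03], [0, 0, 0, 0, 0, 0, 0.03], [0, 0, 0, 0, 0, 0, 0.02], [0, 0, 0, 0, 0, 0, 0.01]],
], squeeze=50)

```text
time: 6.25
tool_pos: [497.1, 245.8, 96.6]
tcp_rot: [-2.052, -2.379, -0.0]
contact_force: [0.3, -0.9, 0.0]
gripper_width: 0.295
finger_force: 0.0
```

Emit:
apply_moves([
  [[0, 0, 0, 0, 0, 0, 0.005], [0, 0, 0, 0, 0, 0, 0], [0, 0, 0, 0, 0, 0, 0], [0, 0, 0, 0, 0, 0, 0], [0, 0, 0, 0, 0, 0, 0]],
])

```text
time: 6.67
tool_pos: [497.1, 245.8, 96.8]
tcp_rot: [-2.052, -2.379, -0.0]
contact_force: [-1.0, 0.8, 2.7]
gripper_width: 0.205
finger_force: 48.8
```

```bash
python3 -c "
from h import *
go([496.3,245,97])
print(get_obs()['gripper_width'],get_obs()['finger_force'])"
```

```text
t 6.6667 pos [497.12 245.78  96.78] psi 98.45 tiltfix [ 0.01 -0.01  0.  ] F [-0.96  0.79  2.75] q [ 0.46  0.32 -0.36  0.89  0.    1.88]
shift tool mm [-0.6 -0.9 -0.2]
0.205294195151316 48.80638764705509
```

Emit:
apply_moves([
  [[0, 0, -0.005, 0, 0, 0, 0], [0, 0, -0.012, 0, 0, 0, 0], [0, 0, -0.02, 0, 0, 0, 0], [0, 0, -0.025, 0, 0, 0, 0], [0, 0, -0.025, 0, 0, 0, 0]],
])

```text
time: 7.08
tool_pos: [496.2, 245.3, 184.0]
tcp_rot: [-2.051, -2.378, 0.003]
contact_force: [0.9, 1.0, -2.8]
gripper_width: 0.203
finger_force: 48.9
```

Emit:
apply_moves([
  [[0, 0, -0.02, 0, 0, 0, 0], [0, 0, -0.01, 0, 0, 0, 0], [0, 0, -0.005, 0, 0, 0, 0], [0, 0, 0, 0, 0, 0, 0], [0, 0, 0, 0, 0, 0, 0]],
])

```text
time: 7.5
tool_pos: [496.5, 245.5, 217.5]
tcp_rot: [-2.051, -2.379, 0.002]
contact_force: [-0.2, -0.3, -2.5]
gripper_width: 0.207
finger_force: 48.9
```

Emit:
apply_moves([
  [[0, 0, 0, 0, 0, 0, 0], [0, 0, 0, 0, 0, 0, 0], [0, 0, 0, 0, 0, 0, 0]],
])

```text
time: 7.75
tool_pos: [496.4, 245.4, 217.5]
tcp_rot: [-2.051, -2.378, 0.003]
contact_force: [-0.6, -0.7, -1.6]
gripper_width: 0.209
finger_force: 48.9
```

```bash
python3 -c "
from h import *
go([542.8,-39.8,217])
print(get_obs()['gripper_width'],get_obs()['finger_force'])
T=camera('top');S=camera('side')
b=S['color'][180:340,190:350]
cv2.imwrite('pics/g2.png',cv2.convertScaleAbs(cv2.resize(b,(560,560),interpolation=cv2.INTER_CUBIC),alpha=1.6))
F=[]
for i in range(8):
    camera('top');F.append(get_obs()['contact_force'])
F=np.array(F);print(F.mean(0),F.std(0))"
```

```text
t 7.75 pos [496.45 245.45 217.49] psi 98.45 tiltfix [-0.11  0.03  0.  ] F [-0.61 -0.73 -1.55] q [ 0.46  0.23 -0.18  1.15  0.    1.88]
shift tool mm [-289.     3.9    0.6]
0.20884971393807616 48.914037309587
[-0.18595639  0.04190728 -1.51300887] [0.31202052 0.46822028 0.38669942]
```

View pics/g2.png

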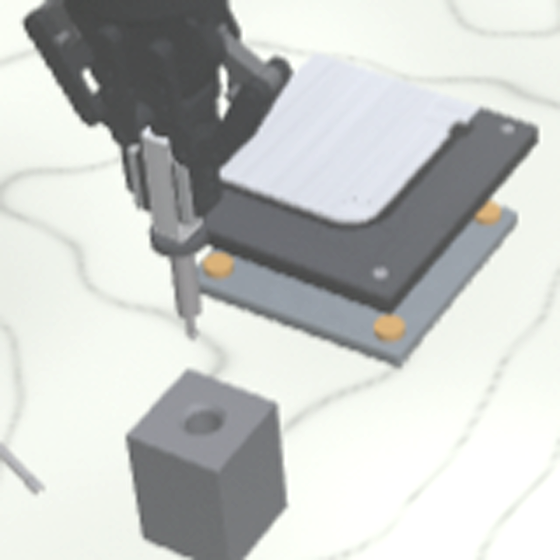

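Emit:
apply_moves([
  [[-0.01, 0.001, 0, 0, 0, 0, 0], [-0.02, 0.001, 0, 0, 0, 0, 0], [-0.03, 0.001, 0, 0, 0, 0, 0], [-0.035, 0.001, 0, 0, 0, 0, 0], [-0.035, 0, 0, 0, 0, 0, 0]],
])

```text
time: 8.67
tool_pos: [520.3, 116.1, 218.7]
tcp_rot: [2.05, 2.38, 0.0]
contact_force: [0.3, -0.1, -1.5]
gripper_width: 0.209
finger_force: 48.9
```

Emit:
apply_moves([
  [[-0.035, 0, 0, 0, 0, 0, 0], [-0.035, 0, 0, 0, 0, 0, 0], [-0.035, 0, 0, 0, 0, 0, 0], [-0.03, 0, 0, 0, 0, 0, 0], [-0.015, 0, 0, 0, 0, 0, 0]],
])

```text
time: 9.08
tool_pos: [542.2, -34.8, 218.7]
tcp_rot: [2.055, 2.375, -0.002]
contact_force: [0.9, -0.6, -1.3]
gripper_width: 0.207
finger_force: 48.9
```

Emit:
apply_moves([
  [[-0.009, 0, 0, 0, 0, 0, 0], [0, 0, 0, 0, 0, 0, 0], [0, 0, 0, 0, 0, 0, 0], [0, 0, 0, 0, 0, 0, 0], [0, 0, 0, 0, 0, 0, 0]],
])

```text
time: 9.5
tool_pos: [543.3, -38.4, 218.6]
tcp_rot: [-2.05, -2.38, -0.0]
contact_force: [-0.5, 0.2, -1.0]
gripper_width: 0.21
finger_force: 48.9
```

```bash
python3 -c "
from h import *
go([542.8,-39.8,217])
T=camera('top');S=camera('side')
for uv in [(192,337),(205,420)]:
    p=((uv[0]+.5)/3.5-.5+190,(uv[1]+.5)/3.5-.5+180);print(onplane(S,p,134.7 if uv[0]==192 else 78),ray(S,p)[1])
o=get_obs()['tool_pos'];print('expected tip px',proj(S,o-[0,0,82.8]),'pocket',proj(S,[542.8,-39.8,67]))
b=S['color'][150:270,240:400]
cv2.imwrite('pics/g3.png',cv2.convertScaleAbs(cv2.resize(b,(800,600),interpolation=cv2.INTER_CUBIC),alpha=1.6))
cv2.imwrite('pics/side3.png',S['color'])"
```

```text
t 9.5 pos [543.29 -38.39 218.62] psi 98.54 tiltfix [-0.01 -0.03  0.  ] F [-0.49  0.21 -1.04] q [-0.07  0.22 -0.21  1.15  0.    1.35]
shift tool mm [-1.3 -0.7  1.6]
[497.66846836 245.54984845 134.7       ] [ 0.5458273  -0.5037304  -0.66957318]
[495.85726339 245.77353247  78.        ] [ 0.52534362 -0.48615069 -0.69833486]
expected tip px [320.80085873 190.95249219] pocket [321.91925223 217.32140649]
```

View pics/g3.png

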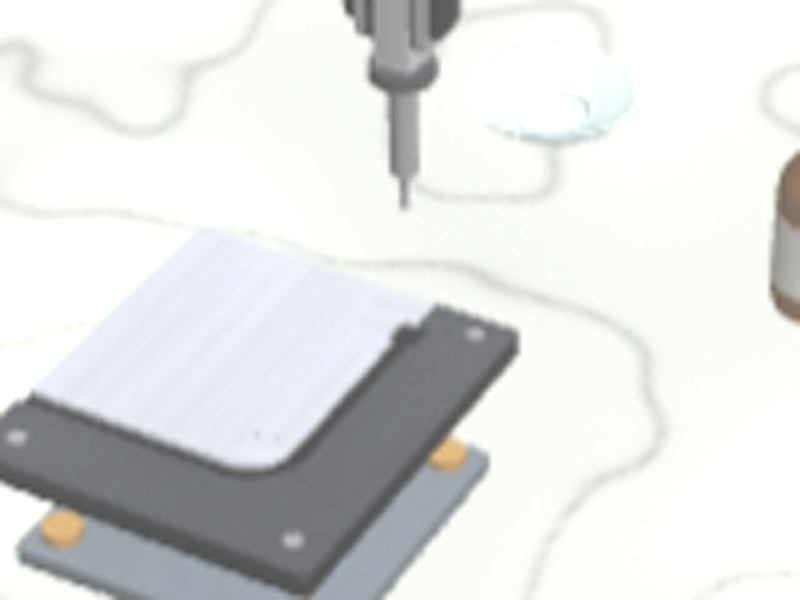

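The tip is at crop (404,208), which is pixel (320.4,191.2), against an expected (320.8,191.0), so it is on axis. The pocket is at crop (406,335), directly below it. Next I'll refine the groove centre using intensity profiles.

Run:
```python
from h import *
T=camera("top");S=camera("side")
I={"T":(T,cv2.imread("pics/top0.png")),"S":(S,cv2.imread("pics/side0.png"))}
print("camT",ray(T,(320,240))[0].round(),"camS",ray(S,(320,240))[0].round())
print("tip side",onplane(S,(320.4,191.2),135.8))
c0=np.array([573.5,30.05]);y=np.radians(7.9);R=np.array([[np.cos(y),-np.sin(y)],[np.sin(y),np.cos(y)]])
def W(p): 
    w=c0+R@np.array(p,float);z=70.4+.018*p[0]+.004*p[1];return [*w,z]
s=np.arange(-100,101,2.)
for k,(c,im) in I.items():
    g=cv2.cvtColor(im,cv2.COLOR_BGR2GRAY).astype(np.float32)
    def prof(f,rng,along):
        uv=np.array([[proj(c,W(f(a,b))) for b in along] for a in rng],np.float32)
        return cv2.remap(g,uv[...,0],uv[...,1],cv2.INTER_LINEAR).mean(1)
    r=np.arange(-56,-22,1.);print(k,"run1 x",dict(zip(r.astype(int),prof(lambda a,b:(a,b),r,np.arange(-52,18,3)).round().astype(int))))
    r=np.arange(34,66,1.);print(k,"run2 y",dict(zip(r.astype(int),prof(lambda a,b:(b,a),r,np.arange(-8,72,3)).round().astype(int))))
    for nm,f,r,al in [("-x edge",lambda a,b:(a,b),np.arange(-90,-70,1.),np.arange(-70,70,3)),("+y edge",lambda a,b:(b,a),np.arange(80,100,1.),np.arange(-70,70,3)),("pocket y",lambda a,b:(b,a),np.arange(-82,-48,1.),np.arange(-36,-33,1.))]:
        print(k,nm,dict(zip(r.astype(int),prof(f,r,al).round().astype(int))))
```

```text
camT [ 421.   40. 1175.] camS [-79. 777. 842.]
tip side [543.50579464 -37.33314074 135.8       ]
T run1 x {np.int64(-56): np.int64(42), np.int64(-55): np.int64(42), np.int64(-54): np.int64(42), np.int64(-53): np.int64(41), np.int64(-52): np.int64(41), np.int64(-51): np.int64(41), np.int64(-50): np.int64(41), np.int64(-49): np.int64(42), np.int64(-48): np.int64(42), np.int64(-47): np.int64(42), np.int64(-46): np.int64(41), np.int64(-45): np.int64(37), np.int64(-44): np.int64(33), np.int64(-43): np.int64(29), np.int64(-42): np.int64(28), np.int64(-41): np.int64(27), np.int64(-40): np.int64(26), np.int64(-39): np.int64(26), np.int64(-38): np.int64(32), np.int64(-37): np.int64(50), np.int64(-36): np.int64(74), np.int64(-35): np.int64(95), np.int64(-34): np.int64(104), np.int64(-33): np.int64(105), np.int64(-32): np.int64(104), np.int64(-31): np.int64(103), np.int64(-30): np.int64(102), np.int64(-29): np.int64(101), np.int64(-28): np.int64(101), np.int64(-27): np.int64(101), np.int64(-26): np.int64(102), np.int64(-25): np.int64(102), np.int64(-24): np.int64(102), np.int64(-23): np.int64(1
[... 6517 characters left out ...]
t64(-72): np.int64(122), np.int64(-71): np.int64(112), np.int64(-70): np.int64(102), np.int64(-69): np.int64(92), np.int64(-68): np.int64(83), np.int64(-67): np.int64(78), np.int64(-66): np.int64(74), np.int64(-65): np.int64(70), np.int64(-64): np.int64(66), np.int64(-63): np.int64(66), np.int64(-62): np.int64(67), np.int64(-61): np.int64(69), np.int64(-60): np.int64(71), np.int64(-59): np.int64(75), np.int64(-58): np.int64(82), np.int64(-57): np.int64(91), np.int64(-56): np.int64(99), np.int64(-55): np.int64(104), np.int64(-54): np.int64(108), np.int64(-53): np.int64(111), np.int64(-52): np.int64(112), np.int64(-51): np.int64(111), np.int64(-50): np.int64(110), np.int64(-49): np.int64(109)}
```

Emit:
apply_moves([
  [[-0.0013, -0.0007, 0, 0, 0, 0.64, 0], [0, 0, 0.01, 0, 0, 0, 0], [0, 0, 0.015, 0, 0, 0, 0], [0, 0, 0.015, 0, 0, 0, 0], [0, 0, 0.012, 0, 0, 0, 0]],
])

```text
time: 10.12
tool_pos: [542.3, -40.9, 164.9]
tcp_rot: [-2.065, -2.367, 0.001]
contact_force: [0.1, -0.3, -2.7]
gripper_width: 0.204
finger_force: 49.0
```

Emit:
apply_moves([
  [[0, 0, 0.006, 0, 0, 0, 0], [0, 0, 0.002, 0, 0, 0, 0], [0, 0, 0, 0, 0, 0, 0], [0, 0, 0, 0, 0, 0, 0], [0, 0, 0, 0, 0, 0, 0]],
])

```text
time: 10.53
tool_pos: [543.6, -41.0, 159.4]
tcp_rot: [2.064, 2.367, 0.001]
contact_force: [-0.4, 0.2, -1.8]
gripper_width: 0.208
finger_force: 48.9
```

```bash
python3 -c "
from h import *
F=[]
for i in range(10):
    camera('side');F.append(get_obs()['contact_force'])
F=np.array(F);print(F.mean(0),F.std(0))
go([542.8,-39.8,149])
"
```

```text
[ 0.03814437  0.09150111 -1.57741406] [0.49568082 0.8123236  0.58106018]
t 11.0333 pos [542.92 -40.95 158.61] psi 97.8 tiltfix [-0.   -0.01  0.  ] F [-0.91  1.1  -1.43] q [-0.08  0.25 -0.3   1.02  0.    1.36]
shift tool mm [1.2 0.  9.6]
```

Emit:
apply_moves([
  [[0.0011, 0, 0.002, 0, 0, 0, 0], [0, 0, 0.002, 0, 0, 0, 0], [0, 0, 0.002, 0, 0, 0, 0]],
])

```text
time: 11.28
tool_pos: [542.7, -39.8, 152.3]
tcp_rot: [-2.065, -2.367, 0.0]
contact_force: [0.3, 0.5, -0.9]
gripper_width: 0.21
finger_force: 48.9
```

Emit:
apply_moves([
  [[0, 0, 0.001, 0, 0, 0, 0]],
])

```text
time: 11.37
tool_pos: [542.5, -39.8, 151.1]
tcp_rot: [-2.065, -2.367, 0.001]
contact_force: [0.4, 0.2, -1.6]
gripper_width: 0.203
finger_force: 48.9
```

Emit:
apply_moves([
  [[0, 0, 0.001, 0, 0, 0, 0]],
])

```text
time: 11.45
tool_pos: [542.6, -39.8, 150.3]
tcp_rot: [-2.065, -2.367, 0.0]
contact_force: [-0.3, -0.6, -2.4]
gripper_width: 0.21
finger_force: 48.9
```

Emit:
apply_moves([
  [[0, 0, 0.001, 0, 0, 0, 0]],
])

```text
time: 11.53
tool_pos: [542.7, -39.9, 149.4]
tcp_rot: [-2.065, -2.367, 0.0]
contact_force: [0.4, 0.5, -1.2]
gripper_width: 0.21
finger_force: 48.9
```

Emit:
apply_moves([
  [[0, 0, 0.001, 0, 0, 0, 0]],
])

```text
time: 11.62
tool_pos: [542.8, -39.9, 148.5]
tcp_rot: [-2.065, -2.367, 0.0]
contact_force: [-0.5, -0.0, -0.0]
gripper_width: 0.209
finger_force: 48.9
```

Emit:
apply_moves([
  [[0, 0, 0.001, 0, 0, 0, 0]],
])

```text
time: 11.7
tool_pos: [542.8, -39.9, 147.6]
tcp_rot: [2.065, 2.368, 0.0]
contact_force: [0.0, 0.1, 0.3]
gripper_width: 0.21
finger_force: 49.0
```

Emit:
apply_moves([
  [[0, 0, 0.001, 0, 0, 0, 0]],
])

```text
time: 11.78
tool_pos: [542.8, -39.9, 146.7]
tcp_rot: [2.065, 2.367, 0.0]
contact_force: [-0.8, 0.6, 1.2]
gripper_width: 0.211
finger_force: 49.1
```

Emit:
apply_moves([
  [[0, 0, 0.001, 0, 0, 0, 0]],
])

```text
time: 11.87
tool_pos: [542.9, -39.9, 145.8]
tcp_rot: [2.065, 2.367, 0.0]
contact_force: [-0.8, -0.8, 0.7]
gripper_width: 0.206
finger_force: 49.2
```

```bash
python3 -c "
from h import *
F=[]
for i in range(14):
    camera('side');F.append(get_obs()['contact_force'])
F=np.array(F);print(F.mean(0),F.std(0),(F[:,2].mean()+1.55-.6)/.6)
go([542.8,-39.8,149])
"
```

```text
[-0.66316696 -0.23079981  0.95860808] [0.47315866 0.46265422 0.6259957 ] 3.1810134690605194
t 12.5667 pos [542.81 -39.89 145.59] psi 97.81 tiltfix [-0. -0.  0.] F [-0.96 -0.78  1.63] q [-0.07  0.26 -0.32  0.99  0.    1.36]
shift tool mm [ 0.1  0.  -3.4]
```

Emit:
apply_moves([
  [[0.001, 0, 0.0004, 0, 0, 0, 0], [0.0016, 0, 0.0004, 0, 0, 0, 0], [0.0021, 0, 0.0002, 0, 0, 0, 0]],
])

```text
time: 12.82
tool_pos: [542.4, -35.7, 144.7]
tcp_rot: [2.065, 2.366, -0.001]
contact_force: [0.0, -2.0, 0.9]
gripper_width: 0.21
finger_force: 49.2
```

Emit:
apply_moves([
  [[0.0021, 0, 0, 0, 0, 0, 0], [0.0021, 0, 0, 0, 0, 0, 0]],
])

```text
time: 12.98
tool_pos: [541.9, -31.1, 144.8]
tcp_rot: [2.065, 2.367, 0.0]
contact_force: [0.4, -2.4, 1.6]
gripper_width: 0.208
finger_force: 49.1
```

Emit:
apply_moves([
  [[0.0021, 0, 0, 0, 0, 0, 0], [0.0021, 0, 0, 0, 0, 0, 0]],
])

```text
time: 13.15
tool_pos: [541.2, -26.7, 144.7]
tcp_rot: [2.065, 2.367, 0.0]
contact_force: [0.6, -1.9, 2.2]
gripper_width: 0.207
finger_force: 49.1
```

Emit:
apply_moves([
  [[0.0021, 0, 0, 0, 0, 0, 0], [0.0021, 0, 0, 0, 0, 0, 0]],
])

```text
time: 13.32
tool_pos: [540.5, -22.5, 144.7]
tcp_rot: [2.065, 2.368, 0.0]
contact_force: [1.3, -2.4, 1.4]
gripper_width: 0.205
finger_force: 49.1
```

Emit:
apply_moves([
  [[0.0021, 0, 0, 0, 0, 0, 0], [0.0021, 0, 0, 0, 0, 0, 0]],
])

```text
time: 13.48
tool_pos: [539.8, -18.4, 144.6]
tcp_rot: [-2.065, -2.367, 0.0]
contact_force: [-0.5, -3.5, 2.0]
gripper_width: 0.211
finger_force: 49.1
```

Emit:
apply_moves([
  [[0.0021, 0, 0, 0, 0, 0, 0], [0.0021, 0, 0, 0, 0, 0, 0]],
])

```text
time: 13.65
tool_pos: [539.2, -14.2, 144.6]
tcp_rot: [-2.065, -2.367, 0.0]
contact_force: [1.1, -3.1, 1.6]
gripper_width: 0.207
finger_force: 49.1
```

Emit:
apply_moves([
  [[0.0021, 0, 0, 0, 0, 0, 0], [0.0021, 0, 0, 0, 0, 0, 0]],
])

```text
time: 13.82
tool_pos: [538.7, -10.1, 144.6]
tcp_rot: [-2.065, -2.367, 0.0]
contact_force: [0.4, -2.3, 2.0]
gripper_width: 0.211
finger_force: 49.1
```

Emit:
apply_moves([
  [[0.0021, 0, 0, 0, 0, 0, 0], [0.0021, 0, 0, 0, 0, 0, 0]],
])

```text
time: 13.98
tool_pos: [538.1, -5.9, 144.6]
tcp_rot: [-2.065, -2.367, 0.0]
contact_force: [-0.0, -2.6, 2.1]
gripper_width: 0.209
finger_force: 49.1
```

Emit:
apply_moves([
  [[0.0021, 0, 0, 0, 0, 0, 0], [0.0021, 0, 0, 0, 0, 0, 0]],
])

```text
time: 14.15
tool_pos: [537.6, -1.7, 144.6]
tcp_rot: [-2.065, -2.367, -0.0]
contact_force: [0.5, -2.5, 2.0]
gripper_width: 0.209
finger_force: 49.2
```

Emit:
apply_moves([
  [[0.0021, 0, 0, 0, 0, 0, 0], [0.0021, 0, 0, 0, 0, 0, 0]],
])

```text
time: 14.32
tool_pos: [536.9, 2.5, 144.6]
tcp_rot: [-2.065, -2.367, 0.0]
contact_force: [0.4, -3.0, 2.0]
gripper_width: 0.209
finger_force: 49.2
```

Emit:
apply_moves([
  [[0.0021, 0, 0, 0, 0, 0, 0], [0.0021, 0, 0, 0, 0, 0, 0]],
])

```text
time: 14.48
tool_pos: [536.4, 6.6, 144.6]
tcp_rot: [-2.065, -2.367, -0.0]
contact_force: [0.1, -3.6, 2.5]
gripper_width: 0.209
finger_force: 49.2
```

Emit:
apply_moves([
  [[0.0021, 0, 0, 0, 0, 0, 0], [0.0021, 0, 0, 0, 0, 0, 0]],
])

```text
time: 14.65
tool_pos: [535.9, 10.8, 144.6]
tcp_rot: [-2.065, -2.367, -0.0]
contact_force: [0.3, -2.6, 2.2]
gripper_width: 0.208
finger_force: 49.2
```

Emit:
apply_moves([
  [[0.0021, 0, -0.0002, 0, 0, 0, 0], [0.0021, 0, -0.0002, 0, 0, 0, 0]],
])

```text
time: 14.82
tool_pos: [535.2, 15.0, 145.0]
tcp_rot: [-2.065, -2.367, -0.0]
contact_force: [0.1, -2.4, 2.0]
gripper_width: 0.209
finger_force: 49.2
```

Emit:
apply_moves([
  [[0.0021, 0, -0.0002, 0, 0, 0, 0], [0.0021, 0, -0.0001, 0, 0, 0, 0]],
])

```text
time: 14.98
tool_pos: [534.6, 19.2, 145.3]
tcp_rot: [-2.065, -2.367, -0.0]
contact_force: [0.9, -2.3, 1.6]
gripper_width: 0.205
finger_force: 49.2
```

Emit:
apply_moves([
  [[0.0021, 0, 0, 0, 0, 0, 0], [0.0021, 0, 0, 0, 0, 0, 0]],
])

```text
time: 15.15
tool_pos: [534.1, 23.3, 145.3]
tcp_rot: [-2.065, -2.367, -0.0]
contact_force: [1.0, -2.1, 1.4]
gripper_width: 0.205
finger_force: 49.1
```

Emit:
apply_moves([
  [[0.0021, 0, 0, 0, 0, 0, 0], [0.0021, 0, -0.0001, 0, 0, 0, 0]],
])

```text
time: 15.32
tool_pos: [533.5, 27.5, 145.3]
tcp_rot: [-2.065, -2.367, 0.0]
contact_force: [-0.2, -3.2, 1.4]
gripper_width: 0.206
finger_force: 49.1
```

Emit:
apply_moves([
  [[0.0021, 0, 0, 0, 0, 0, 0], [0.0021, 0, 0, 0, 0, 0, 0]],
])

```text
time: 15.48
tool_pos: [533.0, 31.6, 145.4]
tcp_rot: [-2.065, -2.367, -0.0]
contact_force: [0.1, -2.5, 2.2]
gripper_width: 0.209
finger_force: 49.1
```

Emit:
apply_moves([
  [[0.0021, 0, 0, 0, 0, 0, 0], [0.0021, 0, -0.0001, 0, 0, 0, 0]],
])

```text
time: 15.65
tool_pos: [532.4, 35.8, 145.5]
tcp_rot: [-2.065, -2.367, -0.0]
contact_force: [-0.7, -2.8, 1.8]
gripper_width: 0.206
finger_force: 49.1
```

Emit:
apply_moves([
  [[0.0023, 0, -3e-05, 0, 0, 0, 0], [0.0023, 0, -3e-05, 0, 0, 0, 0], [0.0023, 0, -3e-05, 0, 0, 0, 0]],
])

```text
time: 15.9
tool_pos: [531.5, 42.6, 145.6]
tcp_rot: [-2.065, -2.367, -0.0]
contact_force: [-0.6, -3.4, 1.1]
gripper_width: 0.206
finger_force: 49.1
```

Emit:
apply_moves([
  [[0.0023, 0, -3e-05, 0, 0, 0, 0], [0.0023, 0, -3e-05, 0, 0, 0, 0], [0.0023, 0, -3e-05, 0, 0, 0, 0]],
])

```text
time: 16.15
tool_pos: [530.5, 49.5, 145.6]
tcp_rot: [-2.065, -2.367, -0.0]
contact_force: [0.0, -3.6, 0.3]
gripper_width: 0.209
finger_force: 49.1
```

Emit:
apply_moves([
  [[0.00206, 9e-05, -3e-05, 0, 0, 0, 0], [0.00205, 0.00026, -3e-05, 0, 0, 0, 0]],
])

```text
time: 16.32
tool_pos: [530.2, 53.6, 145.7]
tcp_rot: [-2.065, -2.367, 0.0]
contact_force: [-0.3, -1.8, 0.6]
gripper_width: 0.211
finger_force: 49.1
```

Emit:
apply_moves([
  [[0.00202, 0.00042, -3e-05, 0, 0, 0, 0], [0.00198, 0.00059, -3e-05, 0, 0, 0, 0]],
])

```text
time: 16.48
tool_pos: [530.5, 57.6, 145.7]
tcp_rot: [-2.065, -2.367, 0.0]
contact_force: [0.1, -1.3, 2.2]
gripper_width: 0.208
finger_force: 49.1
```

Emit:
apply_moves([
  [[0.00193, 0.00075, -3e-05, 0, 0, 0, 0], [0.00186, 0.00091, -3e-05, 0, 0, 0, 0]],
])

```text
time: 16.65
tool_pos: [531.7, 61.6, 145.7]
tcp_rot: [-2.065, -2.367, 0.001]
contact_force: [-0.6, -1.9, 2.0]
gripper_width: 0.211
finger_force: 49.1
```

```bash
cat >> h.py <<'E'
def stand():
    o=get_obs();y=np.radians(7.9);d=o["tool_pos"][:2]-[573.5,30.05]
    print("stand",(np.cos(y)*d[0]+np.sin(y)*d[1]).round(2),(-np.sin(y)*d[0]+np.cos(y)*d[1]).round(2),"z",o["tool_pos"][2].round(2),"F",o["contact_force"].round(2))
E
python3 -c "
from h import *
stand()"
```

```text
stand -37.1 37.05 z 145.75 F [-0.58 -1.85  1.96]
```

Emit:
apply_moves([
  [[0.00178, 0.00106, 0.0001, 0, 0, 0, 0], [0.00168, 0.0012, 0.0001, 0, 0, 0, 0]],
])

```text
time: 16.82
tool_pos: [533.4, 65.4, 145.5]
tcp_rot: [-2.065, -2.367, 0.001]
contact_force: [-2.1, -2.2, 2.5]
gripper_width: 0.212
finger_force: 49.2
```

Emit:
apply_moves([
  [[0.00158, 0.00134, 0.0001, 0, 0, 0, 0], [0.00146, 0.00146, 0, 0, 0, 0, 0]],
])

```text
time: 16.98
tool_pos: [535.9, 68.8, 145.4]
tcp_rot: [-2.065, -2.367, 0.001]
contact_force: [-1.8, -1.6, 2.1]
gripper_width: 0.209
finger_force: 49.2
```

Emit:
apply_moves([
  [[0.00134, 0.00158, 0, 0, 0, 0, 0], [0.0012, 0.00168, 0, 0, 0, 0, 0]],
])

```text
time: 17.15
tool_pos: [538.8, 71.8, 145.5]
tcp_rot: [-2.065, -2.367, 0.0]
contact_force: [-1.8, -1.7, 1.5]
gripper_width: 0.208
finger_force: 49.2
```

Emit:
apply_moves([
  [[0.00106, 0.00178, -3e-05, 0, 0, 0, 0], [0.00091, 0.00186, -3e-05, 0, 0, 0, 0]],
])

```text
time: 17.32
tool_pos: [542.2, 74.2, 145.5]
tcp_rot: [-2.064, -2.367, 0.0]
contact_force: [-2.9, -1.4, 1.7]
gripper_width: 0.208
finger_force: 49.2
```

Emit:
apply_moves([
  [[0.00075, 0.00193, -3e-05, 0, 0, 0, 0], [0.00059, 0.00198, -3e-05, 0, 0, 0, 0]],
])

```text
time: 17.48
tool_pos: [546.0, 76.1, 145.6]
tcp_rot: [-2.064, -2.367, -0.0]
contact_force: [-2.5, -1.7, 1.9]
gripper_width: 0.209
finger_force: 49.2
```

```bash
python3 -c "
from h import *
stand()"
```

```text
stand -20.93 49.4 z 145.6 F [-2.51 -1.73  1.89]
```

Emit:
apply_moves([
  [[0.00042, 0.00202, -4e-05, 0, 0, 0, 0], [0.00026, 0.00205, -4e-05, 0, 0, 0, 0], [5e-05, 0.00206, -4e-05, 0, 0, 0, 0]],
])

```text
time: 17.73
tool_pos: [552.0, 77.7, 145.7]
tcp_rot: [-2.064, -2.367, -0.0]
contact_force: [-2.6, 0.5, 1.5]
gripper_width: 0.211
finger_force: 49.2
```

Emit:
apply_moves([
  [[0, 0.0021, -4e-05, 0, 0, 0, 0], [0, 0.0021, -4e-05, 0, 0, 0, 0]],
])

```text
time: 17.9
tool_pos: [556.3, 78.1, 145.9]
tcp_rot: [-2.065, -2.367, -0.0]
contact_force: [-2.7, 0.4, 0.7]
gripper_width: 0.206
finger_force: 49.2
```

Emit:
apply_moves([
  [[0, 0.0021, -4e-05, 0, 0, 0, 0], [0, 0.0021, -4e-05, 0, 0, 0, 0]],
])

```text
time: 18.07
tool_pos: [560.5, 78.6, 145.9]
tcp_rot: [-2.065, -2.367, -0.0]
contact_force: [-2.3, -1.2, 1.2]
gripper_width: 0.207
finger_force: 49.2
```

Emit:
apply_moves([
  [[0, 0.0021, -4e-05, 0, 0, 0, 0], [0, 0.0021, -4e-05, 0, 0, 0, 0]],
])

```text
time: 18.23
tool_pos: [564.7, 79.1, 146.0]
tcp_rot: [-2.065, -2.367, -0.0]
contact_force: [-1.5, 0.2, 1.1]
gripper_width: 0.21
finger_force: 49.2
```

Emit:
apply_moves([
  [[0, 0.0021, -4e-05, 0, 0, 0, 0], [0, 0.0021, -4e-05, 0, 0, 0, 0]],
])

```text
time: 18.4
tool_pos: [568.8, 79.6, 146.1]
tcp_rot: [-2.065, -2.367, -0.0]
contact_force: [-3.1, -0.5, 1.4]
gripper_width: 0.206
finger_force: 49.2
```

```bash
python3 -c "
from h import *
stand()"
```

```text
stand 2.19 49.77 z 146.15 F [-3.08 -0.5   1.35]
```

Emit:
apply_moves([
  [[0.0001, 0.0021, 0.0002, 0, 0, 0, 0], [0.0001, 0.0021, 0.0002, 0, 0, 0, 0]],
])

```text
time: 18.57
tool_pos: [572.9, 80.4, 145.7]
tcp_rot: [-2.065, -2.367, 0.0]
contact_force: [-2.8, -0.3, 1.9]
gripper_width: 0.21
finger_force: 49.2
```

Emit:
apply_moves([
  [[0, 0.0021, 0.0002, 0, 0, 0, 0], [0, 0.0021, 0.0001, 0, 0, 0, 0]],
])

```text
time: 18.73
tool_pos: [577.0, 81.0, 145.4]
tcp_rot: [-2.065, -2.367, 0.0]
contact_force: [-2.4, 0.1, 2.7]
gripper_width: 0.204
finger_force: 49.2
```

Emit:
apply_moves([
  [[0, 0.0021, 0, 0, 0, 0, 0], [0, 0.0021, 0, 0, 0, 0, 0]],
])

```text
time: 18.9
tool_pos: [581.2, 81.6, 145.4]
tcp_rot: [-2.065, -2.367, 0.0]
contact_force: [-3.8, -0.9, 1.8]
gripper_width: 0.21
finger_force: 49.2
```

Emit:
apply_moves([
  [[0, 0.0021, 0, 0, 0, 0, 0], [0, 0.0021, 0, 0, 0, 0, 0]],
])

```text
time: 19.07
tool_pos: [585.4, 82.2, 145.4]
tcp_rot: [-2.065, -2.367, -0.0]
contact_force: [-4.0, -0.3, 1.6]
gripper_width: 0.21
finger_force: 49.2
```

Emit:
apply_moves([
  [[0, 0.0021, 0, 0, 0, 0, 0]],
])

```text
time: 19.15
tool_pos: [587.5, 82.4, 145.4]
tcp_rot: [-2.065, -2.367, -0.0]
contact_force: [-2.9, -0.4, 2.2]
gripper_width: 0.207
finger_force: 49.2
```

Emit:
apply_moves([
  [[0, 0.0021, 0, 0, 0, 0, 0]],
])

```text
time: 19.23
tool_pos: [589.6, 82.7, 145.4]
tcp_rot: [-2.065, -2.367, -0.0]
contact_force: [-2.5, -0.9, 2.9]
gripper_width: 0.208
finger_force: 49.2
```

```bash
python3 -c "
from h import *
stand()"
```

```text
stand 23.18 49.96 z 145.44 F [-2.47 -0.92  2.92]
```

Emit:
apply_moves([
  [[0, 0.0021, -0.0001, 0, 0, 0, 0], [0, 0.0021, -0.0001, 0, 0, 0, 0]],
])

```text
time: 19.4
tool_pos: [593.7, 83.3, 145.6]
tcp_rot: [-2.065, -2.367, -0.0]
contact_force: [-3.1, -0.2, 2.0]
gripper_width: 0.21
finger_force: 49.2
```

Emit:
apply_moves([
  [[0, 0.0021, -0.0001, 0, 0, 0, 0]],
])

```text
time: 19.48
tool_pos: [595.9, 83.6, 145.7]
tcp_rot: [-2.065, -2.367, -0.0]
contact_force: [-3.7, -0.4, 2.5]
gripper_width: 0.206
finger_force: 49.2
```

Emit:
apply_moves([
  [[0, 0.0021, -3e-05, 0, 0, 0, 0], [0, 0.0021, -3e-05, 0, 0, 0, 0]],
])

```text
time: 19.65
tool_pos: [600.0, 84.2, 145.8]
tcp_rot: [-2.065, -2.367, -0.0]
contact_force: [-2.7, -0.1, 2.3]
gripper_width: 0.206
finger_force: 49.2
```

Emit:
apply_moves([
  [[0, 0.0021, -3e-05, 0, 0, 0, 0]],
])

```text
time: 19.73
tool_pos: [602.1, 84.4, 145.8]
tcp_rot: [-2.065, -2.367, -0.0]
contact_force: [-2.5, -0.2, 2.5]
gripper_width: 0.212
finger_force: 49.2
```

Emit:
apply_moves([
  [[0, 0.0021, -3e-05, 0, 0, 0, 0]],
])

```text
time: 19.82
tool_pos: [604.2, 84.7, 145.8]
tcp_rot: [-2.065, -2.367, -0.0]
contact_force: [-2.8, -0.0, 2.2]
gripper_width: 0.206
finger_force: 49.2
```

Emit:
apply_moves([
  [[0, 0.0021, -3e-05, 0, 0, 0, 0]],
])

```text
time: 19.9
tool_pos: [606.2, 85.0, 145.9]
tcp_rot: [-2.065, -2.367, -0.0]
contact_force: [-4.0, -0.2, 2.0]
gripper_width: 0.208
finger_force: 49.2
```

```bash
python3 -c "
from h import *
stand()"
```

```text
stand 39.98 49.93 z 145.86 F [-4.   -0.21  2.03]
```

Emit:
apply_moves([
  [[0, 0.0021, -0.0002, 0, 0, 0, 0], [0, 0.0021, -0.0002, 0, 0, 0, 0]],
])

```text
time: 20.07
tool_pos: [610.4, 85.6, 146.3]
tcp_rot: [-2.065, -2.367, -0.0]
contact_force: [-3.0, -0.6, 1.1]
gripper_width: 0.21
finger_force: 49.2
```

Emit:
apply_moves([
  [[0, 0.0021, -0.0002, 0, 0, 0, 0]],
])

```text
time: 20.15
tool_pos: [612.5, 85.9, 146.5]
tcp_rot: [-2.065, -2.367, -0.0]
contact_force: [-3.0, -0.3, 2.3]
gripper_width: 0.211
finger_force: 49.2
```

Emit:
apply_moves([
  [[0, 0.0021, -4e-05, 0, 0, 0, 0], [0, 0.0021, -4e-05, 0, 0, 0, 0]],
])

```text
time: 20.32
tool_pos: [616.7, 86.4, 146.6]
tcp_rot: [-2.065, -2.367, -0.0]
contact_force: [-2.7, -0.5, 2.3]
gripper_width: 0.211
finger_force: 49.2
```

Emit:
apply_moves([
  [[0, 0.0021, -4e-05, 0, 0, 0, 0], [0, 0.0021, -4e-05, 0, 0, 0, 0], [0, 0.0014, -2e-05, 0, 0, 0, 0]],
])

```text
time: 20.57
tool_pos: [622.3, 87.2, 146.6]
tcp_rot: [2.065, 2.368, 0.0]
contact_force: [-2.5, -0.6, 1.7]
gripper_width: 0.21
finger_force: 49.2
```

```bash
python3 -c "
from h import *
stand()"
```

```text
stand 56.23 49.93 z 146.63 F [-2.45 -0.64  1.66]
```

Emit:
apply_moves([
  [[0, 0, 0, 0, 0, 0, 0], [0, 0, -0.004, 0, 0, 0, 0], [0, 0, -0.01, 0, 0, 0, 0], [0, 0, -0.016, 0, 0, 0, 0], [0, 0, -0.018, 0, 0, 0, 0]],
])

```text
time: 20.98
tool_pos: [621.6, 87.0, 195.0]
tcp_rot: [-2.065, -2.367, 0.002]
contact_force: [0.7, -0.1, -1.6]
gripper_width: 0.206
finger_force: 49.0
```

Emit:
apply_moves([
  [[0, 0, -0.014, 0, 0, 0, 0], [0, 0, -0.008, 0, 0, 0, 0], [0, 0, -0.003, 0, 0, 0, 0], [0, 0, 0, 0, 0, 0, 0], [0, 0, 0, 0, 0, 0, 0]],
])

```text
time: 21.4
tool_pos: [621.8, 87.1, 219.1]
tcp_rot: [-2.065, -2.367, 0.001]
contact_force: [-0.5, 0.1, -1.9]
gripper_width: 0.211
finger_force: 49.0
```

```bash
python3 -c "
from h import *
go([496.8,245.4,219])"
```

```text
t 21.4 pos [621.75  87.09 219.13] psi 97.8 tiltfix [-0.04 -0.    0.  ] F [-0.52  0.09 -1.86] q [0.14 0.37 0.01 1.21 0.   1.57]
shift tool mm [ 173.8 -102.3    0.2]
```

Emit:
apply_moves([
  [[0.007, -0.0041, 0, 0, 0, 0, 0], [0.0139, -0.0082, 0, 0, 0, 0, 0], [0.0209, -0.0123, 0, 0, 0, 0, 0], [0.0244, -0.0143, 0, 0, 0, 0, 0], [0.0244, -0.0143, 0, 0, 0, 0, 0]],
])

```text
time: 21.82
tool_pos: [554.9, 171.0, 218.8]
tcp_rot: [-2.065, -2.366, 0.002]
contact_force: [0.1, 0.5, -2.5]
gripper_width: 0.202
finger_force: 49.0
```

Emit:
apply_moves([
  [[0.0244, -0.0143, 0, 0, 0, 0, 0], [0.0244, -0.0143, 0, 0, 0, 0, 0], [0.0174, -0.0102, 0, 0, 0, 0, 0], [0.0104, -0.0061, 0, 0, 0, 0, 0], [0.007, -0.0041, 0, 0, 0, 0, 0]],
])

```text
time: 22.23
tool_pos: [495.1, 247.3, 219.3]
tcp_rot: [-2.062, -2.369, 0.001]
contact_force: [-0.0, 0.1, -0.9]
gripper_width: 0.207
finger_force: 49.0
```

Emit:
apply_moves([
  [[0, 0, 0.003, 0, 0, 0, 0], [0, 0, 0.008, 0, 0, 0, 0], [0, 0, 0.012, 0, 0, 0, 0], [0, 0, 0.012, 0, 0, 0, 0], [0, 0, 0.007, 0, 0, 0, 0]],
])

```text
time: 22.65
tool_pos: [497.0, 244.4, 175.6]
tcp_rot: [-2.067, -2.365, 0.003]
contact_force: [0.2, -1.1, -1.7]
gripper_width: 0.209
finger_force: 49.0
```

Emit:
apply_moves([
  [[0, 0, 0.003, 0, 0, 0, 0], [0, 0, 0, 0, 0, 0, 0], [0, 0, 0, 0, 0, 0, 0], [0, 0, 0, 0, 0, 0, 0], [0, 0, 0, 0, 0, 0, 0]],
])

```text
time: 23.07
tool_pos: [497.6, 246.0, 175.3]
tcp_rot: [2.065, 2.367, 0.002]
contact_force: [-0.8, -0.1, -1.3]
gripper_width: 0.211
finger_force: 49.0
```

```bash
python3 -c "
from h import *
S=camera('side')
for i in range(4):camera('side')
go([497,245.7,97.5])
S=camera('side')
b=S['color'][200:340,200:320]
cv2.imwrite('pics/r1.png',cv2.convertScaleAbs(cv2.resize(b,(514,600),interpolation=cv2.INTER_CUBIC),alpha=1.6))"
```

```text
t 23.3167 pos [497.19 245.98 174.94] psi 97.81 tiltfix [ 0.02 -0.01  0.  ] F [ 0.87  0.19 -1.91] q [ 0.46  0.26 -0.25  1.06  0.    1.89]
shift tool mm [-0.3 -0.3 77.4]
```

View pics/r1.png

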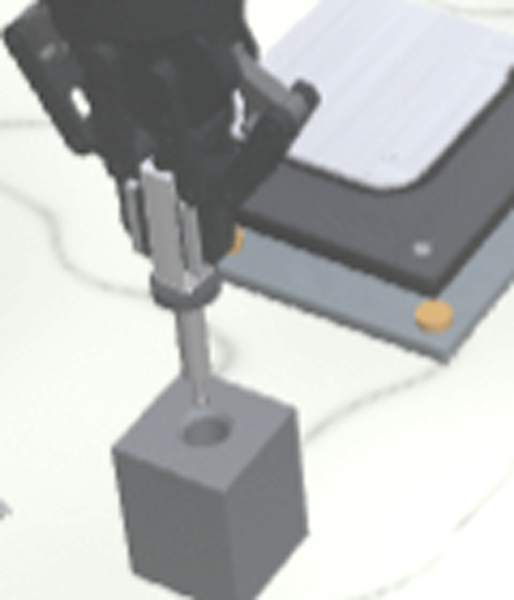

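The tip is at crop (203,402), 14 mm above the holder's top and just above the hole centre at (206,430), so it is aligned. I'll lower it now.

Emit:
apply_moves([
  [[-0.0003, -0.0003, 0.004, 0, 0, 0, 0], [0, 0, 0.006, 0, 0, 0, 0], [0, 0, 0.006, 0, 0, 0, 0], [0, 0, 0.006, 0, 0, 0, 0], [0, 0, 0.006, 0, 0, 0, 0]],
])

```text
time: 23.78
tool_pos: [496.5, 245.4, 145.7]
tcp_rot: [-2.065, -2.367, 0.001]
contact_force: [-0.0, 0.1, -1.6]
gripper_width: 0.208
finger_force: 49.0
```

Emit:
apply_moves([
  [[0, 0, 0.006, 0, 0, 0, 0], [0, 0, 0.006, 0, 0, 0, 0], [0, 0, 0.006, 0, 0, 0, 0], [0, 0, 0.006, 0, 0, 0, 0]],
])

```text
time: 24.12
tool_pos: [496.8, 245.5, 122.0]
tcp_rot: [-2.065, -2.367, 0.0]
contact_force: [-0.1, -0.3, -2.0]
gripper_width: 0.205
finger_force: 49.0
```

```bash
python3 -c "
from h import *
go([497,245.7,97.5])"
```

```text
t 24.1167 pos [496.78 245.53 122.  ] psi 97.81 tiltfix [-0.01 -0.01  0.  ] F [-0.13 -0.31 -2.04] q [ 0.46  0.3  -0.33  0.95  0.    1.89]
shift tool mm [ 0.1  0.2 24.5]
```

Emit:
apply_moves([
  [[0, 0, 0.006, 0, 0, 0, 0], [0, 0, 0.006, 0, 0, 0, 0], [0, 0, 0.006, 0, 0, 0, 0], [0, 0, 0.004, 0, 0, 0, 0], [0, 0, 0.002, 0, 0, 0, 0]],
])

```text
time: 24.53
tool_pos: [496.5, 245.4, 97.9]
tcp_rot: [-2.065, -2.367, 0.001]
contact_force: [0.6, -0.7, -1.6]
gripper_width: 0.206
finger_force: 49.0
```

Emit:
apply_moves([
  [[0, 0, 0, 0, 0, 0, 0], [0, 0, 0, 0, 0, 0, 0], [0, 0, 0, 0, 0, 0, 0]],
])

```text
time: 24.78
tool_pos: [497.1, 245.7, 99.0]
tcp_rot: [2.065, 2.367, 0.001]
contact_force: [0.1, 0.8, -1.9]
gripper_width: 0.207
finger_force: 49.0
```

Emit:
apply_moves([
  [[0, 0, 0.0004, 0, 0, 0, 0], [0, 0, 0, 0, 0, 0, 0]],
])

```text
time: 24.95
tool_pos: [497.0, 245.7, 98.6]
tcp_rot: [2.065, 2.367, 0.001]
contact_force: [-0.2, -0.2, -2.7]
gripper_width: 0.207
finger_force: 49.0
```

```bash
python3 -c "
from h import *
camera('top');camera('top')
go([497,245.7,97])"
```

```text
t 25.05 pos [496.93 245.58  98.48] psi 97.81 tiltfix [ 0.02 -0.01  0.  ] F [-0.08  0.01 -1.52] q [ 0.46  0.32 -0.36  0.89  0.    1.89]
shift tool mm [0.1 0.1 1.5]
```

Emit:
apply_moves([
  [[0, 0, 0.0007, 0, 0, 0, 0], [0, 0, 0.0006, 0, 0, 0, 0], [0, 0, 0, 0, 0, 0, 0]],
])

```text
time: 25.3
tool_pos: [496.7, 245.5, 96.8]
tcp_rot: [-2.065, -2.367, 0.0]
contact_force: [-0.3, -0.2, -1.2]
gripper_width: 0.209
finger_force: 49.0
```

Emit:
apply_moves([
  [[0, 0, 0.0003, 0, 0, 0, 0], [0, 0, 0, 0, 0, 0, 0], [0, 0, 0, 0, 0, 0, 0]],
])

```text
time: 25.55
tool_pos: [496.8, 245.5, 96.8]
tcp_rot: [-2.065, -2.367, -0.0]
contact_force: [-0.3, -0.5, 0.1]
gripper_width: 0.208
finger_force: 49.2
```

```bash
python3 -c "
from h import *
for i in range(4): camera('top');print(get_obs()['contact_force'].round(2))
go([497,245.7,97])"
```

```text
[-1.21 -1.16 -1.14]
[-0.11  0.31  0.84]
[-0.91 -0.93  0.93]
[-1.17 -0.47  0.93]
t 25.75 pos [496.79 245.54  96.77] psi 97.81 tiltfix [-0.   -0.01  0.  ] F [-1.17 -0.47  0.93] q [ 0.46  0.32 -0.36  0.89  0.    1.89]
shift tool mm [ 0.1  0.2 -0.2]
```

Emit:
apply_moves([
  [[0, 0, 0, 0, 0, 0, 0.022], [0, 0, 0, 0, 0, 0, 0.03], [0, 0, 0, 0, 0, 0, 0.05], [0, 0, 0, 0, 0, 0, 0.07], [0, 0, 0, 0, 0, 0, 0.0854]],
])

```text
time: 26.17
tool_pos: [496.9, 245.6, 96.7]
tcp_rot: [-2.065, -2.367, -0.0]
contact_force: [-0.3, -0.5, -0.2]
gripper_width: 0.763
finger_force: 0.0
```

Emit:
apply_moves([
  [[0, 0, 0, 0, 0, 0, 0.0854], [0, 0, 0, 0, 0, 0, 0.0854], [0, 0, 0, 0, 0, 0, 0.0854], [0, 0, 0, 0, 0, 0, 0.0854], [0, 0, 0, 0, 0, 0, 0.0854]],
])

```text
time: 26.58
tool_pos: [496.8, 245.5, 96.7]
tcp_rot: [-2.065, -2.367, -0.0]
contact_force: [0.7, -0.5, 0.4]
gripper_width: 0.998
finger_force: 0.0
```

Emit:
apply_moves([
  [[0, 0, -0.006, 0, 0, 0, 0.0854], [0, 0, -0.015, 0, 0, 0, 0.0854], [0, 0, -0.025, 0, 0, 0, 0.0854], [0, 0, -0.03, 0, 0, 0, 0.0854], [0, 0, -0.03, 0, 0, 0, 0.0854]],
])

```text
time: 27.0
tool_pos: [496.2, 245.2, 203.9]
tcp_rot: [-2.065, -2.367, 0.002]
contact_force: [1.4, 0.1, 0.6]
gripper_width: 1.004
finger_force: 0.0
```

Emit:
apply_moves([
  [[0, 0, -0.03, 0, 0, 0, 0.0854], [0, 0, -0.01, 0, 0, 0, 0.0854], [0, 0, 0, 0, 0, 0, 0.0854], [0, 0, 0, 0, 0, 0, 0.0854], [0, 0, 0, 0, 0, 0, 0.0854]],
])

```text
time: 27.42
tool_pos: [496.0, 245.1, 241.2]
tcp_rot: [-2.064, -2.367, 0.003]
contact_force: [-0.6, -0.7, 0.2]
gripper_width: 0.996
finger_force: 0.0
```

```bash
python3 -c "
from h import *
for i in range(4): S=camera('side')
go([497,245.7,97])
cv2.imwrite('pics/r2.png',S['color'])"
```

```text
t 27.6167 pos [496.04 245.12 241.14] psi 97.8 tiltfix [-0.15  0.04  0.  ] F [ 0.63 -0.35  0.71] q [ 0.46  0.22 -0.14  1.21  0.    1.89]
shift tool mm [  0.5   1.4 144.1]
```

View pics/r2.png

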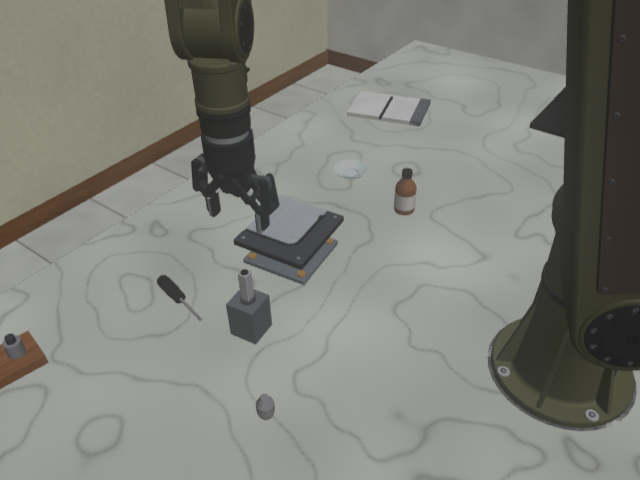

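The probe hangs in the holder at (248,300), the gripper is clear, and the bystanders are where they were.

```bash
python3 -c "
from bench import *
print(job_done())"
```

```text
the job is handed in; nothing more can be done
None
```

The probe was drawn along the whole groove in one pass at about 2.5 cm/s. By the force readings the plunger stayed about 3.5–5.3 mm in and never came near bottoming. The probe is hung back in its holder, the bystanders are untouched, and the job was handed in at about 28 s.

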